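Lock a chain reel on its spindle with a wire lock pin

TASK

The chain reel standing near the robot has no lock pin yet: take the red-handled wire lock pin from the rubber mat, push it through the cross hole near the top of that reel's spindle, from whichever side is free, until its steel head is home against the spindle. Then swing its brass wire ring fully over the top of the spindle and down until it lies flat around it, and let go. Leave the bead jars and the tape roll where they stand.

Things in the scene. Friction and masses are not known exactly. Their poses are not given: they have to be found in the camera images.
- spindle_hole (a point): Centre of the cross hole to be pinned, in a fixed dark steel upright spindle, 20 mm square, top 14 mm above this point. The hole is level, 10 mm square, 20 mm long along this point's y axis, open at both ends; use either. z up; 104 mm above the table.
- stand: The fixed stand of that spindle; its parts do not turn. Origin at the centre of its underside, z axis up through the spindle. Green round base 110 mm dia, 12 mm thick; white reel of chain 90 mm dia up to 72 mm above the table; brass sleeve 26 mm dia up to 90 mm; spindle up to 118 mm.
- pin_grip (a point): Centre of the lock pin's red handle: 34 mm long (x), 14 wide (y, grip across this), 28 tall (z). It lies on its underside on a 3 mm mat, so this point starts 17 mm above the table. x: towards the pin's tip; z: the ring's side, up. Ahead along x: steel head (24 wide, 26 tall) from 19 to 35 mm; then an 8 mm dia pin to a tip at 69 mm, tapered over its last 7 mm. 80 g, varies.
- pin_seat (a point): Point on the axis of the lock pin 10 mm ahead of the front face of its head, 45 mm ahead of pin_grip, same axes. It coincides with spindle_hole when the head is home against the spindle.
- ring_bar (a point): Middle of the cross bar of the brass wire ring of the lock pin. The ring is a U of 4 mm wire: two side wires 32 mm apart (centre to centre) and this cross bar, 50 mm from the hinge. The hinge runs through the head along the pin's y axis, on the pin axis, 27 mm ahead of pin_grip and 18 mm behind pin_seat.
- ring (a joint): Angle of the wire ring about its hinge, rad. 0: closed, flat in line with the pin, cross bar just beyond the tip (lower stop). Grows as it is raised; 1.57: square to the pin on its z side; upper stop 1.9. Starts raised, stays where left by light friction (0.3 N at the bar moves it).
- bead_jar: Bystander: tall closed jar of grey beads with a white lid, 80 mm dia, 130 mm tall, loose, 450 g. Origin at the centre of its underside. It stands on the table at one end of the cross hole, about 110 mm from the spindle, in the way of a hand there.
- tape_roll: Bystander: roll of tan tape lying flat, 84 mm dia, 30 mm tall, loose, 200 g. Origin at the centre of its underside. It lies at the other end of the cross hole, low enough to work above it.
- small_jar: Bystander: small bead jar with a blue lid, 52 mm dia, 55 mm tall, loose, 120 g, near the mat. Origin at the centre of its underside.
- mat: Black rubber mat, 200 x 200 x 3 mm, fixed, on which the pin lies. Origin at the centre of its underside.
- full_stand: A second, identical reel stand further back, 118 mm tall, 110 mm dia, fixed, its lock pin already in place with the ring closed: an example and an obstacle, nothing to do there. Origin at the centre of its underside.
There are look-alikes about, which are no part of the job. Leave any blue or brown look-alike of the stand alone.

How it is judged:
On the way, in this order (a step that is already met when the one before it is completed fails the run):
1. the pin is through the cross hole, head home against the spindle, its ring still raised (distance between pin_seat and spindle_hole below 0.006 m and angle between the x axis of pin_seat and the y axis of spindle_hole, either way round below 0.2 rad and value of joint ring above 0.3 rad), for 0.2 s.
2. the ring is swung over the spindle and lies flat around it (distance between pin_seat and spindle_hole below 0.006 m and value of joint ring below 0.2 rad), for 0.2 s.
At the end, for the whole second after the job is handed in: The pin stays through the spindle's cross hole, its seat point within 6 mm of the hole's centre, in line with the hole within 0.2 rad and ring side up within 0.35 rad, and the ring is closed around the spindle to under 0.2 rad and still (all of step 2 and angle between the x axis of pin_seat and the y axis of spindle_hole, either way round below 0.2 rad and angle between pin_seat's own z axis and vertical below 0.35 rad and velocity of joint ring between -0.1 and 0.1 rad/s); the robot touches nothing.
It fails at once if the bead jar is moved more than 20 mm or tipped (distance of bead_jar from where it was at the start of the episode above 0.02 m or angle between bead_jar's own z axis and vertical above 0.3 rad).
It fails at once if the tape roll is moved more than 20 mm or tipped (distance of tape_roll from where it was at the start of the episode above 0.02 m or angle between tape_roll's own z axis and vertical above 0.3 rad).
It fails at once if the small jar is moved more than 20 mm or tipped (distance of small_jar from where it was at the start of the episode above 0.02 m or angle between small_jar's own z axis and vertical above 0.3 rad).
It also fails if it takes over 59 s, if anything falls off the work surface, if the arm or the gripper's body presses on something with over 40 N, if the wrist force passes 120 N, or if a joint passes its speed limit or range.

ROBOT

A 6-joint arm with a two-finger parallel gripper is mounted at the origin on the work surface. World frame = base frame: x ahead of the robot, y to its left, z up, the work surface at z = 0. Lengths are in m, angles in rad, forces in N, time in s.
With the tool pointing down it reaches from about 0.35 to 0.875 m from the base axis. Payload 4.2 kg.
Tool frame: the origin (TCP) lies at the centre of the arm's flange, where the gripper is bolted on; the fingertips stand 182 mm ahead of it and the grasp point (between the pads) lies 164 mm ahead of it; z points along the fingers, y is the line along which they close (so a half turn about z gives the same grasp; the last joint's range is limited). The gripper opens to 87 mm and grips with 3 to 60 N. Pads are 19 mm wide; open, the fingers measure 117 mm over their backs; the gripper's body (75 mm by 190 mm) begins 51 mm behind the grasp point.
Start: joints at [-0.863, 0.385, 0.008, 0, -1.194, -0.259], TCP at [0.271, -0.563, 0.405] pointing down, gripper open.
Joint ranges: [-3.14, 3.14], [-1.21, 2.06], [-1.07, 1.41], [-3.16, 2.05], [-2.99, -0.16], [-3.1, 3.1]. Speed limits (rad/s): [2.79, 2.79, 3.14, 3.14, 3.14, 3.14].

INTERFACE

Orientations are given as a unit quaternion [x, y, z, w].
In Python, from bench import arm gives the robot as it stands. The module is installed in compiled form; this text tells all that it offers.
- The arm moves only by the tool servo_tool, never from a script. Its argument "increments" is a list that holds one entry, the list of rows, each a list of 5 numbers: the shift along the tool's x, y, z in mm, then the turn about the tool's z in degrees, then the opening, from 0 (shut) to 1 (fully open). In form: [[[x, y, z, spin, fingers], ...]]. A call has 1 to 12 rows; each row is the pose to reach, as a shift and turn from the pose commanded when the call began, along the tool's axes at that moment; what a row does not reach only later rows make up. A row lasts 1/10 s, in which the tool goes at most 50 mm and 8.59 degrees, less where a joint would pass 70% of its speed; a pose out of reach is approached as far as the arm can. A call with a gripper value outside its range is refused whole. The fingers move at their own pace and stop on an object; "grip_force" is the grip in N (left out, the last holds). Time passes only in rows, so rows that repeat a pose let the fingers close. It gives the time, the measured TCP pose, the force, the opening and the grip force at its end, in the units of the state.
- arm.state(): the state, without advancing time (a new reading comes with each control period).
- arm.capture(name): name is "scene" or "side" or "wrist"; returns a dict with "color" (384x512x3 uint8, red, green, blue), "fx", "fy", "cx", "cy" (pixels), "view" (4x4, takes a point from world to camera coordinates). Camera axes: x right, y up, looking along -z (the intrinsics and any distortion apply to the point x, -y, -z); pixel columns grow to the right and rows downward; lengths in m; the calibration is good to about 2 mm. A picture is of the moment at which its call begins. There is no depth.
- arm.sign_off(): hands the job in; it is judged then, once.
The state is a dict: "clock": time; "joint_pos": joint angles; "dq": joint speeds; "joint_efforts": joint torques, N m; "tool_pos": TCP position; "tool_rot": TCP orientation; "wrist_force": force on the tool from outside, world axes, zero at the start; "moment": the same for the moment, N m; "finger_gap": finger opening in m; "gripper_force": force on a finger pad.
Only numpy, scipy, OpenCV 4.12 (cv2) and the standard library are available. Lean on these libraries where they do the work, as an engineer would, in place of code of your own. Each camera call takes 0.05 s, during which the arm holds its last target. There are 200 camera calls.

## Working session

There is one attempt and no reset: what is moved stays moved. The work goes in short steps, Python scripts to look and compute and a tool call to move; the robot and the scene stay as the last step left them, time stands still between calls to the robot, and variables do not carry over. Pictures are saved under pics/ and viewed, at most 10 in all, crops included, and the job is handed in when it is done.

Besides the shell and the picture viewer there is one more tool, called after "Request:" as name([rows], argument=value, ...), one row to a line, values as JSON. servo_tool: Moves the arm, as the interface text tells. Its arguments: {"type":"object","properties":{"increments":{"type":"array"},"grip_force":{"type":"number"}},"required":["increments"]}

```bash
mkdir -p pics; ls; python3 - <<'E'
from bench import arm
import cv2,numpy as np
s=arm.state();print({k:np.round(v,3).tolist() for k,v in s.items()})
ims=[]
for n in("scene","side"):
    c=arm.capture(n);np.savez(f"{n}0.npz",**c);cv2.imwrite(f"pics/{n}0.png",c["color"][...,::-1]);print(n,c.keys(),c["fx"],c["fy"],c["cx"],c["cy"],np.round(c["view"],3).tolist())
E
```

```text
pics
{'clock': 0.0, 'joint_pos': [-0.863, 0.386, 0.007, -0.0, -1.194, -0.259], 'dq': [-0.0, -0.001, -0.001, -0.002, -0.001, 0.001], 'joint_efforts': [0.002, -39.067, 18.741, 4.22, 0.011, -0.0], 'tool_pos': [0.271, -0.563, 0.404], 'tool_rot': [-0.222, 0.975, 0.001, -0.0], 'wrist_force': [-0.596, -0.36, -0.814], 'moment': [0.013, 0.012, 0.001], 'gripper_force': 0.0, 'finger_gap': 0.087}
scene dict_keys(['color', 'fx', 'fy', 'cx', 'cy', 'view']) 394.69573460420014 394.69573460420014 256.11253941866437 188.05203973015912 [[-0.015, 1.0, -0.013, -0.033], [-0.554, 0.002, 0.832, 0.251], [0.832, 0.019, 0.554, -1.535], [0.0, 0.0, 0.0, 1.0]]
side dict_keys(['color', 'fx', 'fy', 'cx', 'cy', 'view']) 437.3073613831041 437.3073613831041 258.60232128972893 185.17645798254412 [[-0.858, -0.514, 0.019, 0.517], [0.354, -0.564, 0.746, -0.242], [-0.372, 0.647, 0.666, -1.129], [0.0, 0.0, 0.0, 1.0]]
```

View pics/scene0.png

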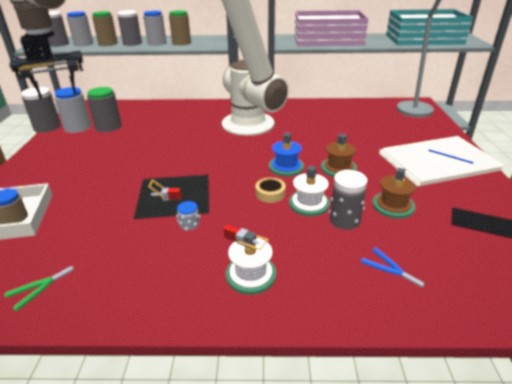

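View pics/side0.png

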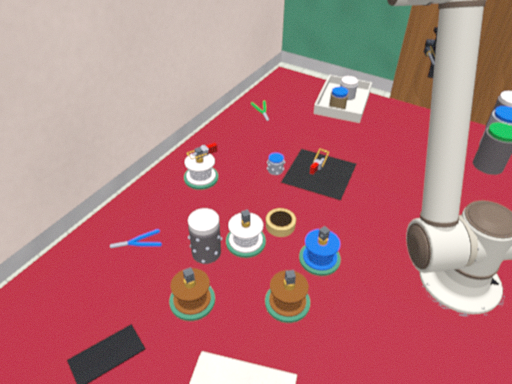

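The scene shows the target stand (white reel) at about (310,192), with the bead jar at (348,200) to its right (+y) and the tape roll at (270,189) on the free −y side. The pin is on the mat at (165,192), with its red handle on the right and the tip pointing left and up. The side view agrees: pin (318,163), stand (246,232), jar (205,235), tape (280,222).

```bash
cat > h.py <<'E'
import numpy as np,cv2
from scipy.spatial.transform import Rotation as R
def ray(c,uv):
    V=np.array(c["view"]);x,y=(uv[0]-c["cx"])/c["fx"],(uv[1]-c["cy"])/c["fy"]
    return -V[:3,:3].T@V[:3,3], V[:3,:3].T@np.array([x,-y,-1.])
def onz(c,uv,z):
    o,d=ray(c,uv);return o+d*(z-o[2])/d[2]
def tri(*p):
    A=0;b=0
    for c,uv in p:
        o,d=ray(c,uv);d=d/np.linalg.norm(d);P=np.eye(3)-np.outer(d,d);A=A+P;b=b+P@o
    return np.linalg.solve(A,b)
def proj(c,p):
    V=np.array(c["view"]);q=V[:3,:3]@np.array(p)+V[:3,3]
    return np.array([c["cx"]+c["fx"]*q[0]/-q[2],c["cy"]-c["fy"]*q[1]/-q[2]])
def blobs(c,lo,hi,roi=None,amin=15):
    h=cv2.cvtColor(c["color"],cv2.COLOR_RGB2HSV)
    m=cv2.inRange(h,lo,hi)
    if lo[0]==0 and hi[0]<=12: m|=cv2.inRange(h,(170,lo[1],lo[2]),hi[:0]+(180,)+hi[1:])
    if roi: k=np.zeros_like(m);k[roi[1]:roi[3],roi[0]:roi[2]]=255;m&=k
    n,l,s,ce=cv2.connectedComponentsWithStats(m)
    return [(ce[i].round(1).tolist(),s[i].tolist()) for i in range(1,n) if s[i][4]>=amin],l
def tool(arm,target_grasp):
    """shift (mm, tool axes) that brings grasp point to target"""
    s=arm.state();r=R.from_quat(s["tool_rot"]);g=s["tool_pos"]+r.apply([0,0,.164])
    return r.inv().apply(np.array(target_grasp)-g)*1000, r.as_matrix()
E
python3 - <<'E'
from h import *
from bench import arm
S=dict(np.load("scene0.npz"));D=dict(np.load("side0.npz"))
b,_=blobs(S,(0,200,150),(8,255,255),(130,170,200,215),8);print("red scene",b)
b2,_=blobs(D,(0,200,150),(8,255,255),(295,145,340,180),8);print("red side",b2)
print("pin", onz(S,(172,193),.017),onz(D,(315,167),.017))
# white reel tops and spindle tops
print("stand",onz(S,(310.5,183),.072),"spindle top",onz(S,(311,169),.118),onz(D,(246,212),.118), tri((S,(311,169)),(D,(246,212))))
print("jar",onz(S,(349.5,178),.13),onz(D,(204,220),.13),"tape",onz(S,(270.5,184),.03),onz(D,(281,218),.03))
print(tool(arm,[0,0,0])[1].round(3))
c=arm.capture("wrist");V=np.array(c["view"]);s=arm.state();r=R.from_quat(s["tool_rot"])
print("cam in tool",r.inv().apply(-V[:3,:3].T@V[:3,3]-s["tool_pos"]).round(4),(r.inv().as_matrix()@V[:3,:3].T).round(3),c["fx"])
E
```

```text
red scene [([174.0, 190.5], [169, 189, 11, 4, 40])]
red side [([313.0, 167.5], [310, 163, 8, 11, 44])]
pin [ 0.50334344 -0.19610155  0.017     ] [ 0.50485374 -0.19460709  0.017     ]
stand [0.53829182 0.18557075 0.072     ] spindle top [0.54315353 0.18344076 0.118     ] [0.5330917  0.18499148 0.118     ] [0.53527912 0.18340017 0.11421318]
jar [0.60601532 0.26909463 0.13      ] [0.60055765 0.27415359 0.13      ] tape [0.47817492 0.08113793 0.03      ] [0.48274342 0.0789251  0.03      ]
[[-0.901 -0.434 -0.001]
 [-0.434  0.901  0.002]
 [ 0.     0.002 -1.   ]]
cam in tool [ 0.0824 -0.0015  0.0201] [[-0.     0.954  0.3  ]
 [ 1.     0.001 -0.001]
 [-0.001  0.3   -0.954]] 334.5367620991067
```

Request:
servo_tool([
  [[-370,230,50,-54,1],[-370,230,50,-54,1],[-370,230,50,-54,1],[-370,230,50,-54,1],[-370,230,50,-54,1],[-370,230,50,-54,1],[-370,230,50,-54,1],[-370,230,50,-54,1],[-370,230,50,-54,1],[-370,230,50,-54,1],[-370,230,50,-54,1],[-370,230,50,-54,1]],
])

```text
clock: 1.35
tool_pos: [0.5043, -0.1959, 0.3547]
tool_rot: [-0.641, 0.768, 0.0, -0.0]
wrist_force: [-0.3, -0.0, -0.3]
finger_gap: 0.0871
gripper_force: 0.0
```

```bash
python3 - <<'E'
from h import *
from bench import arm
s=arm.state();print(s["clock"],s["joint_pos"],s["tool_pos"]);print(tool(arm,[0,0,0])[1].round(3))
c=arm.capture("wrist");np.savez("w1.npz",**c);cv2.imwrite("pics/w1.png",c["color"][...,::-1])
b,l=blobs(c,(0,200,110),(8,255,255));print(b)
E
```

```text
1.35 [-7.05793574e-02  2.85917518e-01 -2.72968467e-01  2.09122343e-05
 -1.01250857e+00 -1.09723347e-01] [ 0.50431597 -0.19585457  0.35465169]
[[-0.179 -0.984 -0.001]
 [-0.984  0.179  0.   ]
 [ 0.     0.001 -1.   ]]
[]
```

View pics/w1.png

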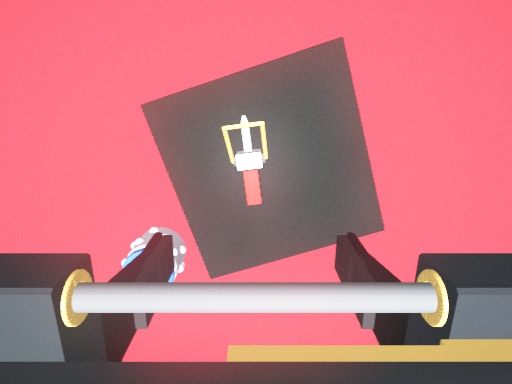

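The wrist view shows the red handle at about (252,188), the head at (249,161), the tip at (245,117) pointing up (tool +x), and the raised ring bar at (244,126). The small jar at (160,250) is near the left finger.

```bash
python3 - <<'E'
from h import *
from bench import arm
c=dict(np.load("w1.npz"))
h=cv2.cvtColor(c["color"],cv2.COLOR_RGB2HSV);print(h[190,254],h[230,300],h[80,20],c["color"][190,254])
m=(c["color"][...,0].astype(int)-c["color"][...,1]>60).astype(np.uint8);k=np.zeros_like(m);k[162:215,230:280]=1;m&=k
n,l,s,ce=cv2.connectedComponentsWithStats(m);i=1+np.argmax(s[1:,4]);print(ce[i],s[i])
cnt=max(cv2.findContours((l==i).astype(np.uint8),0,2)[0],key=cv2.contourArea)
rect=cv2.minAreaRect(cnt);print(rect);bp=cv2.boxPoints(rect)
W=np.array([onz(c,p,.031) for p in bp]);print(W.round(4), W.mean(0).round(4))
for a,b in((0,1),(1,2)): print(np.linalg.norm(W[a]-W[b])*1000,np.degrees(np.arctan2(*(W[b]-W[a])[[1,0]])))
t=onz(c,(245,117),.017);hd=onz(c,(254,205),.031);print("tip",t,"rear",hd,np.degrees(np.arctan2(*(t-hd)[[1,0]])))
sj,_=blobs(c,(95,120,60),(125,255,255));print(sj)
print("jar",onz(c,(155,262),.055))
S=dict(np.load("scene0.npz"));D=dict(np.load("side0.npz"));print(tri((S,(188,207.5)),(D,(276,158))),onz(S,(188,207.5),.055))
print("grasp px",proj(c,[.5043,-.1959,.19]),"tool->",tool(arm,[*W.mean(0)[:2],.025])[0])
E
```

```text
[  2 100 255] [178  28 109] [176 142 254] [255 163 155]
[252.04121864 186.97491039] [243 169  19  37 558]
((252.0077362060547, 187.06153869628906), (35.34989929199219, 15.876443862915039), 82.87498474121094)
[[ 0.5142 -0.2095  0.031 ]
 [ 0.4994 -0.2087  0.031 ]
 [ 0.5013 -0.174   0.031 ]
 [ 0.5166 -0.1748  0.031 ]] [ 0.5079 -0.1917  0.031 ]
14.77584271057688 176.92970716081604
34.73853645832808 86.8048616277005
tip [ 0.50276573 -0.25576954  0.017     ] rear [ 0.5092201  -0.17402374  0.031     ] -94.51451365502149
[([170.9, 275.5], [168, 272, 6, 10, 15])]
jar [ 0.60899741 -0.1434188   0.055     ]
[ 0.61676571 -0.12950858  0.05036311] [ 0.62339531 -0.12772527  0.055     ]
grasp px [256.34023297 269.30660301] tool-> [ -5.05345069  -2.89424124 165.78361777]
```

Request:
servo_tool([
  [[-5,-3,40,-6,1],[-5,-3,80,-6,1],[-5,-3,115,-6,1],[-5,-3,140,-6,1],[-5,-3,155,-6,1],[-5,-3,166,-6,1],[-5,-3,166,-6,1],[-5,-3,166,-6,0.1],[-5,-3,166,-6,0],[-5,-3,166,-6,0],[-5,-3,166,-6,0],[-5,-3,166,-6,0]],
], grip_force=30)

```text
clock: 2.6
tool_pos: [0.5087, -0.1909, 0.1892]
tool_rot: [-0.68, 0.733, -0.0, 0.0]
wrist_force: [-0.1, -0.3, -0.3]
finger_gap: 0.0549
gripper_force: 0.0
```

Request:
servo_tool([
  [[0,0,0,0,0],[0,0,0,0,0],[0,0,0,0,0],[0,0,0,0,0],[0,0,0,0,0],[0,0,0,0,0],[0,0,0,0,0],[0,0,0,0,0]],
], grip_force=30)

```text
clock: 3.4
tool_pos: [0.5085, -0.1909, 0.1887]
tool_rot: [-0.68, 0.733, 0.0, -0.0]
wrist_force: [-0.1, 0.2, 0.1]
finger_gap: 0.0138
gripper_force: 30.0
```

Request:
servo_tool([
  [[0,0,-30,0,0],[0,0,-70,0,0],[0,0,-120,0,0],[0,0,-160,0,0],[-40,6,-160,-9,0],[-80,12,-160,-18,0],[-120,18,-160,-27,0],[-160,24,-160,-36,0],[-200,30,-160,-44,0],[-240,36,-160,-53,0],[-270,42,-160,-62,0],[-293,46,-160,-70,0]],
])

```text
clock: 4.6
tool_pos: [0.484, 0.1065, 0.3486]
tool_rot: [0.976, -0.217, -0.0, -0.0]
wrist_force: [0.2, 0.4, -0.8]
finger_gap: 0.0138
gripper_force: 30.0
```

Request:
servo_tool([
  [[0,0,0,-9,0],[0,0,0,-18,0],[0,0,0,-27,0],[0,0,0,-36,0],[0,0,0,-45,0],[0,0,0,-54,0],[0,0,0,-63,0],[0,0,0,-72,0],[0,0,0,-81,0],[0,0,0,-81,0],[0,0,0,-81,0]],
])

```text
clock: 5.7
tool_pos: [0.4844, 0.1046, 0.3485]
tool_rot: [0.885, 0.465, -0.0, -0.0]
wrist_force: [-0.0, 0.9, -0.6]
finger_gap: 0.0138
gripper_force: 30.0
```

```bash
python3 - <<'E'
from h import *
from bench import arm
s=arm.state();print(s["clock"],s["joint_pos"],s["tool_pos"],s["wrist_force"]);r=tool(arm,[0,0,0])[1];print(r.round(4))
for n in("wrist","scene","side"):
    c=arm.capture(n);np.savez(n+"2.npz",**c)
    if n=="wrist":cv2.imwrite("pics/w2.png",c["color"][...,::-1]);print(proj(c,s["tool_pos"]+r@[.045,0,.172]),proj(c,[.536,.184,.118]))
S=dict(np.load("scene0.npz"));D=dict(np.load("side0.npz"));print("blue",tri((S,(288,137)),(D,(325,231))))
E
```

```text
5.7 [ 5.40910537e-01  2.17512144e-01 -3.85941387e-01 -2.30891334e-04
 -9.67888824e-01  1.99783415e+00] [0.48441936 0.10459062 0.34853006] [-0.04006996  0.87279821 -0.5939526 ]
[[ 5.671e-01  8.236e-01 -6.000e-04]
 [ 8.236e-01 -5.671e-01 -1.000e-04]
 [-4.000e-04 -4.000e-04 -1.000e+00]]
[251.06840021 173.47845424] [247.63106752  67.48318398]
blue [0.33476631 0.13314385 0.10871663]
```

View pics/w2.png

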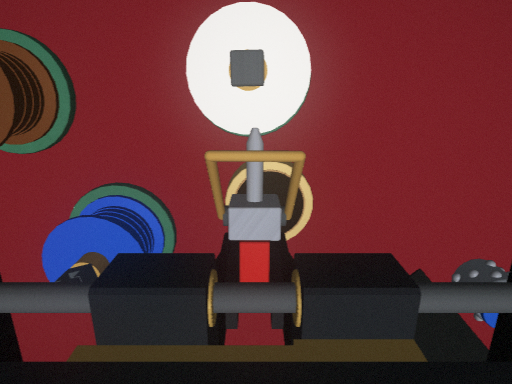

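The wrist view shows the spindle top as a dark square at about (247,67) and the held pin with its tip at (255,129). The ring is raised, with its bar at (254,157). The tape roll is under the pin at (270,202).

```bash
cat >> h.py <<'E'
def minrect(m):
    cnt=max(cv2.findContours(m.astype(np.uint8),0,2)[0],key=cv2.contourArea)
    return cv2.minAreaRect(cnt)
def spindle(c,roi):
    g=cv2.cvtColor(c["color"],cv2.COLOR_RGB2HSV)
    x0,y0,x1,y1=roi;m=np.zeros(g.shape[:2],np.uint8)
    m[y0:y1,x0:x1]=((g[y0:y1,x0:x1,2]<110)&(g[y0:y1,x0:x1,1]<100))
    r=minrect(m);W=np.array([onz(c,p,.118) for p in cv2.boxPoints(r)])
    e=[(np.linalg.norm(W[i]-W[i+1])*1000,np.degrees(np.arctan2(*(W[i+1]-W[i])[[1,0]]))%90) for i in(0,1)]
    return r,W.mean(0),e
def pin(c,rows,z,roi):
    """pin centre points per row (bright grey between dark/red)"""
    g=c["color"].astype(int);out=[]
    for v in rows:
        row=g[v,roi[0]:roi[1]];sat=row.max(1)-row.min(1)
        ix=np.flatnonzero((sat<35)&(row.max(1)>60))
        out.append((roi[0]+ix.min(),roi[0]+ix.max(),v) if len(ix) else None)
    return out
E
python3 - <<'E'
from h import *
c=dict(np.load("wrist2.npz"))
r,W,e=spindle(c,(215,35,285,90));print(r,W,e)
p=pin(c,range(126,195,4),.1765,(230,280));print(p)
for q in p:
    if q: print(q[2],onz(c,((q[0]+q[1])/2,q[2]),.1765).round(4))
print(c["color"][70,240:262:4].tolist(),c["color"][84,235:270:4].tolist())
S=dict(np.load("scene2.npz"));D=dict(np.load("side2.npz"))
for n,c in(("S",S),("D",D)):
  u,v=proj(c,[.536,.184,.11]).astype(int);print(n,u,v);cv2.imwrite(f"pics/c{n}.png",cv2.resize(c["color"][v-45:v+45,u-60:u+60,::-1],None,fx=6,fy=6,interpolation=2))
E
python3 -c "
import cv2;a=cv2.imread('pics/cS.png');b=cv2.imread('pics/cD.png');cv2.imwrite('pics/cc.png',cv2.resize(cv2.hconcat([a,b]),(800,300)))"
```

```text
((246.5, 67.5), (35.0, 33.0), 90.0) [0.53536363 0.1842543  0.118     ] [(np.float64(19.165231707861288), np.float64(55.42852733683511)), (np.float64(19.317564448397484), np.float64(55.8967460034644))]
[(np.int64(230), np.int64(279), 126), (np.int64(230), np.int64(276), 130), (np.int64(235), np.int64(265), 134), (np.int64(248), np.int64(261), 138), (np.int64(247), np.int64(262), 142), (np.int64(246), np.int64(263), 146), (np.int64(247), np.int64(262), 150), None, None, (np.int64(246), np.int64(262), 162), (np.int64(241), np.int64(262), 166), (np.int64(247), np.int64(262), 170), (np.int64(235), np.int64(272), 174), (np.int64(246), np.int64(263), 178), (np.int64(244), np.int64(268), 182), (np.int64(246), np.int64(262), 186), (np.int64(238), np.int64(262), 190), (np.int64(232), np.int64(276), 194)]
126 [0.5235 0.1587 0.1765]
130 [0.522  0.1576 0.1765]
134 [0.5199 0.1569 0.1765]
138 [0.5205 0.1543 0.1765]
142 [0.5195 0.1528 0.1765]
146 [0.5185 0.1513 0.1765]
150 [0.5174 0.1498 0.1765]
162 [0.5141 0.1453 0.1765]
166 [0.512  0.1445 0.1765]
170 [0.5121 0.1421 0.1765]
174 [0.5106 0.1408 0.1765]
178 [0.5099 0.1389 0.1765]
182 [0.5094 0.1369 0.1765]
186 [0.5075 0.1358 0.1765]
190 [0.5048 0.1353 0.1765]
194 [0.5053 0.1326 0.1765]
[[100, 102, 104], [101, 102, 103], [100, 101, 104], [104, 106, 108], [103, 105, 106], [103, 106, 107]] [[96, 94, 95], [96, 97, 98], [95, 97, 95], [94, 95, 94], [92, 95, 94], [92, 92, 93], [98, 98, 97], [153, 151, 149], [244, 242, 240]]
S 310 170
D 245 213
```

View pics/cc.png

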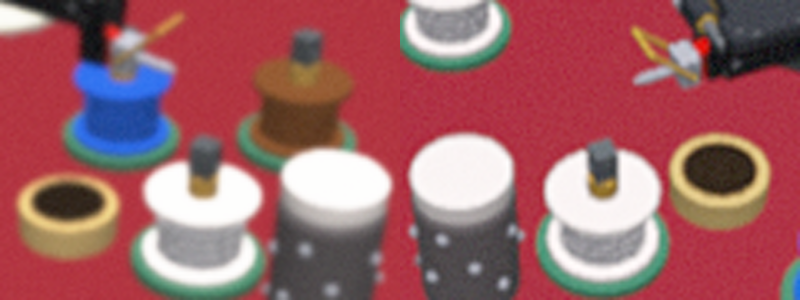

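The crops show the stand's spindle unpinned, the jar and tape on opposite sides of it, and the held pin with its ring raised about 40°. The spindle yaw measures 55.6° and the tool's 55.5°. I'll lower to hole height behind the spindle.

Request:
servo_tool([
  [[-4,-4,15,0,0],[-4,-4,35,0,0],[-4,-4,55,0,0],[-4,-4,68,0,0],[-4,-4,72.5,0,0],[-4,-4,72.5,0,0],[-4,-4,72.5,0,0]],
])

```text
clock: 6.55
tool_pos: [0.4794, 0.1038, 0.2769]
tool_rot: [0.885, 0.465, 0.001, 0.0]
wrist_force: [-0.1, -0.2, -1.0]
finger_gap: 0.0137
gripper_force: 30.0
```

```bash
python3 - <<'E'
from h import *
from bench import arm
s=arm.state();r=tool(arm,[0,0,0])[1];print(s["clock"],s["tool_pos"],s["wrist_force"],np.degrees(np.arctan2(r[1,0],r[0,0])))
for n in("wrist","scene","side"):
    c=arm.capture(n);np.savez(n+"3.npz",**c)
    if n=="wrist":cv2.imwrite("pics/w3.png",c["color"][...,::-1]);print(proj(c,[.5354,.1843,.118]))
E
```

```text
6.55 [0.47941487 0.10382446 0.27691477] [-0.14043829 -0.15653213 -0.96196129] 55.46720080383128
[251.33842029  47.31215173]
```

View pics/w3.png

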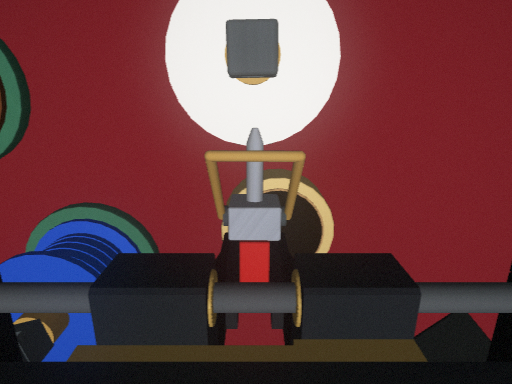

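The wrist view now shows the spindle top at about (252,47) and the pin tip at (255,128), nearly in line. The ring is unchanged.

```bash
python3 - <<'E'
from h import *
c=dict(np.load("wrist3.npz"))
tp=np.array([.4794,.1038,.2769]);a=np.radians(55.47);X=np.array([np.cos(a),np.sin(a),0]);Y=np.array([np.sin(a),-np.cos(a),0])
g=c["color"].astype(int)
r,W,e=spindle(c,(215,10,290,88));print(r,W,e,"tool xy",(W-tp)@X*1e3,(W-tp)@Y*1e3)
def edges(v,lo,hi,f):
    d=np.diff(cv2.GaussianBlur(c["color"],(3,3),0).astype(int)[v,lo:hi].sum(1));return lo+np.argmax(f*d)+.5
for v in(25,35,45,55,65):
    l=edges(v,215,240,-1);h=edges(v,265,290,1);p=[onz(c,(q,v),.118) for q in(l,h)];print(v,l,h,[round(float((q-tp)@Y*1e3),2) for q in p])
for v in(142,146,150,166,174,182,190):
    row=g[v,236:275].sum(1); sat=g[v,236:275];sat=sat.max(1)-sat.min(1);ix=np.flatnonzero((sat<40)&(row>250))+236
    i=ix.min(),ix.max();q=onz(c,((i[0]+i[1])/2,v),.105);print(v,i,((q-tp)@X*1e3).round(1),((q-tp)@Y*1e3).round(2))
q=onz(c,(255,128),.105);print("tip",(q-tp)@X*1e3)
# triangulate spindle top & tip depth in scene/side: pin vs spindle heights
for n in("scene3","side3"):
    k=dict(np.load(n+".npz"));print(n,proj(k,tp+69e-3*X-[0,0,.1717]),proj(k,[.5354,.1843,.118]))
    u,v=proj(k,[.52,.16,.11]).astype(int);cv2.imwrite(f"pics/{n}.png",cv2.resize(k["color"][v-20:v+20,u-27:u+27,::-1],(400,300),interpolation=2));print(u-27,v-20)
cv2.imwrite("pics/sd3.png",cv2.hconcat([cv2.imread("pics/scene3.png"),cv2.imread("pics/side3.png")]))
E
```

```text
((251.5, 48.0), (58.0, 51.0), 90.0) [0.53517331 0.18386425 0.118     ] [(np.float64(19.07315636113845), np.float64(55.44978017866532)), (np.float64(20.48026964295863), np.float64(56.62902592008689))] tool xy 97.57370010917461 0.564263882237652
25 225.5 277.5 [-9.19, 10.36]
35 225.5 277.5 [-9.27, 10.43]
45 225.5 278.5 [-9.36, 10.88]
55 224.5 279.5 [-9.84, 11.34]
65 226.5 277.5 [-9.16, 10.65]
142 (np.int64(236), np.int64(273)) 59.9 1.73
146 (np.int64(246), np.int64(263)) 58.1 1.73
150 (np.int64(247), np.int64(263)) 56.3 1.95
166 (np.int64(246), np.int64(262)) 48.8 1.5
174 (np.int64(246), np.int64(262)) 45.0 1.49
182 (np.int64(246), np.int64(262)) 41.1 1.49
190 (np.int64(247), np.int64(262)) 37.2 1.73
tip 66.18901880487445
scene3 [301.08798064 168.39363636] [311.03043697 167.45682138]
273 147
side3 [255.63611497 211.93259203] [245.38616698 211.50186653]
228 190
```

View pics/sd3.png

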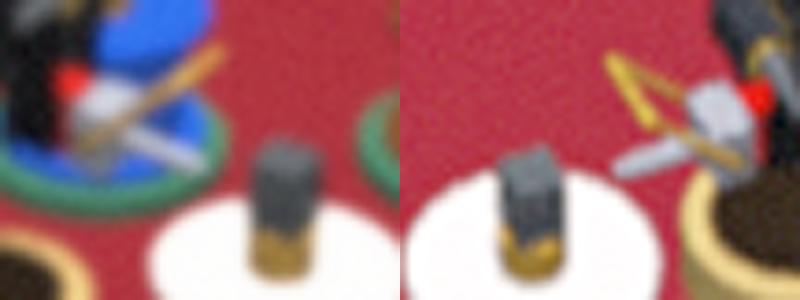

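Request:
servo_tool([
  [[0,-1,0.5,0,0],[6,-1,0.5,0,0],[12,-1,0.5,0,0],[18,-1,0.5,0,0],[22,-1,0.5,0,0],[25,-1,0.5,0,0],[28,-1,0.5,0,0],[30,-1,0.5,0,0],[30,-1,0.5,0,0]],
])

```text
clock: 7.6
tool_pos: [0.4951, 0.1286, 0.276]
tool_rot: [0.885, 0.465, -0.0, 0.0]
wrist_force: [-2.9, -2.3, 2.7]
finger_gap: 0.0137
gripper_force: 30.0
```

```bash
python3 - <<'E'
from h import *
from bench import arm
s=arm.state();r=tool(arm,[0,0,0])[1];print(s["clock"],s["tool_pos"],s["wrist_force"],s["moment"],"tool F",r.T@s["wrist_force"])
c=arm.capture("wrist");np.savez("wrist4.npz",**c);cv2.imwrite("pics/w4.png",c["color"][60:270,130:390,::-1])
E
```

```text
7.6 [0.49506256 0.12863746 0.27602326] [-2.90441599 -2.29816059  2.70265833] [-0.77461506  0.7211195   0.0133327 ] tool F [-3.5422551  -1.09045486 -2.69905047]
```

View pics/w4.png

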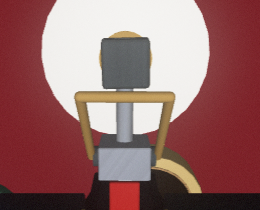

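The crop shows the pin's tip inside the spindle's near face and laterally centred, with the ring bar at (125,97) just above the near face. The upward force means the pin is riding low, so I'll raise about 1 mm and keep pushing.

Request:
servo_tool([
  [[0,-0.3,-1.2,0,0],[2,-0.3,-1.2,0,0],[4,-0.3,-1.2,0,0],[6,-0.3,-1.2,0,0],[8,-0.3,-1.2,0,0],[8,-0.3,-1.2,0,0]],
])

```text
clock: 8.25
tool_pos: [0.4999, 0.1361, 0.277]
tool_rot: [0.885, 0.466, 0.0, -0.0]
wrist_force: [0.7, -0.1, -0.4]
finger_gap: 0.0141
gripper_force: 30.0
```

```bash
cat > f.py <<'E'
from h import *
from bench import arm
s=arm.state();r=tool(arm,[0,0,0])[1];print(s["clock"],s["tool_pos"].round(4) if hasattr(s["tool_pos"],"round") else s["tool_pos"],"moment",r.T@np.array(s["moment"]),"tool F",r.T@s["wrist_force"])
E
python3 f.py
```

```text
8.25 [0.4999 0.1361 0.277 ] moment [0.00119942 0.0296944  0.02470412] tool F [0.33045537 0.60517748 0.43425606]
```

Request:
servo_tool([
  [[3,0,0,0,0],[6,0,0,0,0],[9,0,0,0,0],[11,0,0,0,0],[13,0,0,0,0],[14,0,0,0,0],[14,0,0,0,0]],
])

```text
clock: 8.95
tool_pos: [0.5076, 0.1474, 0.2769]
tool_rot: [0.885, 0.465, 0.0, -0.0]
wrist_force: [-0.2, -0.3, -0.8]
finger_gap: 0.014
gripper_force: 30.0
```

```bash
python3 f.py
```

```text
8.95 [0.5076 0.1474 0.2769] moment [ 0.00166355 -0.05083871  0.052963  ] tool F [-0.39617472  0.03675702  0.82022519]
```

Request:
servo_tool([
  [[1,0,0,0,0],[2,0,0,0,0],[3,0,0,0,0],[4,0,0,0,0],[5,0,0,0,0],[5,0,0,0,0]],
])

```text
clock: 9.55
tool_pos: [0.5099, 0.1508, 0.2767]
tool_rot: [0.885, 0.465, -0.001, 0.0]
wrist_force: [-1.5, -4.4, 1.5]
finger_gap: 0.0137
gripper_force: 30.0
```

```bash
python3 f.py; python3 - <<'E'
from h import *
from bench import arm
c=arm.capture("wrist");np.savez("wrist5.npz",**c);cv2.imwrite("pics/w5.png",c["color"][60:270,130:390,::-1])
E
```

```text
9.55 [0.5099 0.1508 0.2767] moment [-0.21218474 -1.21635562  0.06156388] tool F [-4.50236818  1.28942736 -1.51720187]
```

View pics/w5.png

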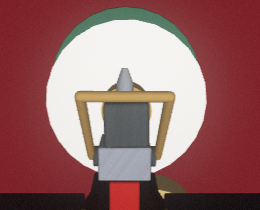

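The crop shows the head against the spindle with the tip out of the far side. The ring's side wires straddle the spindle, with the bar at (125,97) raised above and beyond it. A contact force of 4.5 N confirms the head is home. Next I'll press slightly, open and rise.

Request:
servo_tool([
  [[1,0,0,0,0],[1,0,0,0,0],[1,0,0,0,0],[1,0,0,0,0],[0,0,0,0,0.5],[0,0,0,0,0.5],[0,0,0,0,0.5],[0,0,0,0,0.5],[0,0,0,0,0.5],[0,0,0,0,0.5],[0,0,0,0,0.5]],
])

```text
clock: 10.7
tool_pos: [0.5103, 0.1514, 0.2769]
tool_rot: [0.885, 0.465, 0.0, -0.0]
wrist_force: [0.2, -0.7, 0.2]
finger_gap: 0.0433
gripper_force: 0.0
```

Request:
servo_tool([
  [[0,0,-10,0,0.5],[0,0,-30,0,0.5],[0,0,-60,0,0.5],[0,0,-90,0,0.3],[0,0,-90,0,0],[0,0,-90,0,0],[0,0,-90,0,0],[0,0,-90,0,0],[0,0,-90,0,0],[0,0,-90,0,0]],
])

```text
clock: 11.7
tool_pos: [0.5103, 0.1514, 0.3663]
tool_rot: [0.885, 0.465, -0.001, 0.0]
wrist_force: [0.1, 0.4, 0.9]
finger_gap: 0.0017
gripper_force: 0.0
```

```bash
python3 f.py; python3 - <<'E'
from h import *
from bench import arm
c=arm.capture("wrist");np.savez("wrist6.npz",**c);cv2.imwrite("pics/w6.png",c["color"][...,::-1])
c=arm.capture("side");np.savez("side6.npz",**c)
E
```

```text
11.7 [0.5103 0.1514 0.3663] moment [-0.01203529 -0.17766215 -0.02439094] tool F [ 0.35618098 -0.1730169  -0.90934299]
```

View pics/w6.png

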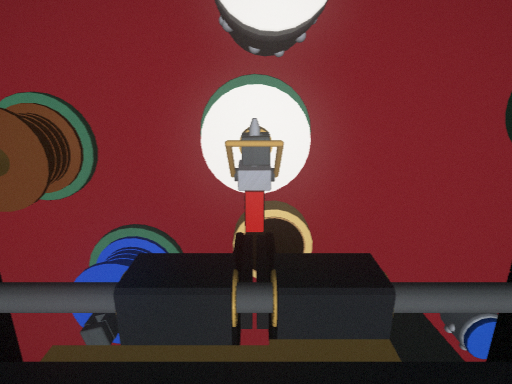

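The wrist view shows the pin seated, ring side up, with the bar at (254,144) past the spindle and the fingers closed and clear. I've used all 10 pictures, so from here I go by numbers: move over the bar and press it down.

Request:
servo_tool([
  [[36,0,0,0,0],[72,0,0,0,0],[72,0,20,0,0],[72,0,35,0,0],[72,0,42,0,0],[72,0,48,0,0],[73,0,54,0,0],[74,0,60,0,0],[76,0,64,0,0],[78,0,68,0,0],[78,0,70,0,0],[78,0,70,0,0]],
])

```text
clock: 13.0
tool_pos: [0.5545, 0.2156, 0.2967]
tool_rot: [0.885, 0.465, -0.0, 0.0]
wrist_force: [0.6, -0.2, -0.3]
finger_gap: 0.0005
gripper_force: 0.0
```

```bash
python3 f.py; python3 - <<'E'
from h import *
from bench import arm
c=arm.capture("wrist");np.savez("wrist7.npz",**c);g=c["color"].astype(int)
h=cv2.cvtColor(c["color"],cv2.COLOR_RGB2HSV);m=cv2.inRange(h,(12,110,70),(30,255,255))
n,l,s,ce=cv2.connectedComponentsWithStats(m);print([(s[i].tolist(),ce[i].round().tolist()) for i in range(1,n) if s[i][4]>40])
E
```

```text
13.0 [0.5545 0.2156 0.2967] moment [-0.08870255 -0.19424342  0.00195887] tool F [0.21910452 0.62923466 0.29910997]
[([0, 0, 9, 13, 48], [4.0, 6.0]), ([34, 0, 20, 29, 152], [43.0, 12.0]), ([59, 0, 23, 29, 215], [70.0, 12.0]), ([95, 0, 47, 46, 471], [120.0, 22.0]), ([13, 6, 10, 18, 42], [17.0, 15.0]), ([41, 15, 14, 20, 94], [48.0, 26.0]), ([22, 220, 14, 16, 70], [29.0, 227.0]), ([38, 233, 11, 14, 51], [42.0, 240.0]), ([41, 252, 14, 14, 44], [48.0, 259.0]), ([234, 273, 6, 54, 234], [236.0, 300.0]), ([269, 272, 6, 55, 222], [272.0, 301.0]), ([242, 327, 25, 6, 102], [254.0, 330.0]), ([215, 340, 183, 21, 1910], [308.0, 350.0]), ([50, 345, 62, 16, 379], [79.0, 352.0])]
```

Request:
servo_tool([
  [[0,0,2,0,0],[0,0,4,0,0],[0,0,6,0,0],[0,0,7,0,0],[0,0,8,0,0],[0,0,8,0,0]],
])

```text
clock: 13.65
tool_pos: [0.5545, 0.2156, 0.2888]
tool_rot: [0.885, 0.465, -0.0, 0.0]
wrist_force: [0.4, -0.4, -0.4]
finger_gap: 0.0006
gripper_force: 0.0
```

```bash
python3 f.py; python3 - <<'E'
from h import *
from bench import arm
# side/scene triangulation of brass near target using numbers only
for n in("side",):
    c=arm.capture(n);np.savez(n+"8.npz",**c)
E
```

```text
13.65 [0.5545 0.2156 0.2888] moment [-0.02943125 -0.16055687  0.02028435] tool F [-0.04533572  0.56304269  0.41541471]
```

Request:
servo_tool([
  [[0,0,1,0,0],[0,0,2,0,0],[0,0,3,0,0],[0,0,3,0,0],[0,0,3,0,0]],
])

```text
clock: 14.2
tool_pos: [0.5545, 0.2156, 0.2859]
tool_rot: [0.885, 0.465, -0.0, 0.0]
wrist_force: [-1.3, -0.2, 0.8]
finger_gap: 0.0005
gripper_force: 0.0
```

```bash
python3 f.py
```

```text
14.2 [0.5545 0.2156 0.2859] moment [ 0.03032215 -0.14394402 -0.01051839] tool F [-0.88364739 -1.01494702 -0.84441137]
```

Request:
servo_tool([
  [[0,0,-10,0,0],[0,0,-40,0,0],[0,0,-80,0,0],[-40,0,-80,0,0],[-78,0,-80,0,0],[-78,0,-80,0,0],[-78,0,-80,0,0]],
])

```text
clock: 14.9
tool_pos: [0.5102, 0.1509, 0.3673]
tool_rot: [0.885, 0.465, 0.001, 0.0]
wrist_force: [0.9, 1.3, -0.4]
finger_gap: 0.0007
gripper_force: 0.0
```

```bash
python3 f.py; python3 - <<'E'
from h import *
from bench import arm
for n in("wrist","scene","side"):
    c=arm.capture(n);np.savez(n+"9.npz",**c)
a=np.radians(55.5);X=np.array([np.cos(a),np.sin(a),0]);Y=np.array([np.sin(a),-np.cos(a),0])
for f in("wrist6","wrist9"):
    c=dict(np.load(f+".npz"));h=cv2.cvtColor(c["color"],cv2.COLOR_RGB2HSV)[100:185,215:295]
    m=((h[...,0]>8)&(h[...,0]<32)&(h[...,1]>90)&(h[...,2]>60)).astype(np.uint8)
    print(f);[print(100+2*i,"".join(".#"[v] for v in r)) for i,r in enumerate(m[::2,::1])]
    H=np.array([.5354,.1843,.104])
    for th in(.0,.1,.2,.4,.65):
        b=H+X*(-.018+.05*np.cos(th))+[0,0,.05*np.sin(th)];print(th,proj(c,b-.018*Y).round(1),proj(c,b+.018*Y).round(1))
E
```

```text
14.9 [0.5102 0.1509 0.3673] moment [-0.02802411 -0.13196564  0.01062592] tool F [1.61018038 0.0271183  0.43614872]
wrist6
100 ................................................................................
102 ................................................................................
104 ................................................................................
106 ................................................................................
108 ................................................................................
110 ................................................................................
112 ................................................................................
114 ................................................................................
116 ................................................................................
118 ................................................................................
120 ................................................................................
122 .......................................
[... 5958 characters left out ...]
.........####..................
174 ...............####........................................###..................
176 ................##.........................................##...................
178 ................................................................................
180 ................................................................................
182 ................................................................................
184 ................................................................................
0.0 [228.7 103.1] [280. 103.]
0.1 [228.2 103.7] [280.5 103.6]
0.2 [227.7 105.1] [281.  105.1]
0.4 [226.7 110.5] [282.  110.4]
0.65 [225.6 121.8] [283.2 121.7]
```

The ring did not move: its bar stands steeper than I estimated, so the finger passed in front of it. I'll work out the angle.

```bash
python3 - <<'E'
from h import *
a=np.radians(55.5);X=np.array([np.cos(a),np.sin(a),0]);Y=np.array([np.sin(a),-np.cos(a),0])
c=dict(np.load("wrist9.npz"));H=np.array([.5354,.1843,.104])
for th in(.8,.9,1.,1.1,1.2,1.3):
    b=H+X*(-.018+.05*np.cos(th))+[0,0,.05*np.sin(th)];print(th,proj(c,b-.018*Y).round(1),proj(c,b+.018*Y).round(1))
tp=np.array([.5102,.1509,.3673]);print("tool x of hole",(H-tp)@X*1e3,"y",(H-tp)@Y*1e3)
c=dict(np.load("side9.npz"));h=cv2.cvtColor(c["color"],cv2.COLOR_RGB2HSV)
for th in(.6,.8,1.,1.2):
    b=H+X*(-.018+.05*np.cos(th))+[0,0,.05*np.sin(th)];print(th,[proj(c,b+k*Y).round(1).tolist() for k in(-.016,.016)])
m=((h[...,0]>10)&(h[...,0]<32)&(h[...,1]>110)&(h[...,2]>70))[185:225,225:275]
[print(185+i,"".join(".#"[int(v)] for v in r)) for i,r in enumerate(m)]
E
```

```text
0.8 [225.1 130.8] [283.7 130.8]
0.9 [224.8 137.7] [284.  137.7]
1.0 [224.6 145.2] [284.3 145.1]
1.1 [224.4 153. ] [284.4 153. ]
1.2 [224.3 161.2] [284.5 161.1]
1.3 [224.3 169.5] [284.6 169.5]
tool x of hole 41.7992518704811 y 1.8500116399853868
0.6 [[239.4, 214.3], [234.6, 206.1]]
0.8 [[241.7, 211.4], [236.9, 203.3]]
1.0 [[244.6, 208.8], [239.7, 200.7]]
1.2 [[247.9, 206.5], [242.9, 198.5]]
185 ..................................................
186 ..................................................
187 ..................................................
188 ..................................................
189 ..................................................
190 ..................................................
191 ..................................................
192 ..................................................
193 ..................................................
194 ..................................................
195 ..................................................
196 ..................................................
197 ...........................................
[... 792 characters left out ...]
...........#.....................##..###
213 ...........................................#..###.
214 .......................##.................#..###..
215 ........................##................#..##...
216 ..........................##.............##..#....
217 ............................#............##..#....
218 .............................##..........#..##....
219 .........................................#..##....
220 .................#..........................##....
221 .................#.......................#...##...
222 .................##..####................#....##..
223 .................########................#.....##.
224 .................########................##....###
```

Request:
servo_tool([
  [[30,0,0,0,0],[55,0,10,0,0],[55,0,30,0,0],[55,0,37,0,0],[57,0,41,0,0],[60,0,44,0,0],[64,0,48,0,0],[67,0,52,0,0],[70,0,57,0,0],[72,0,62,0,0],[74,0,67,0,0],[75,0,71,0,0]],
])

```text
clock: 16.25
tool_pos: [0.5528, 0.2131, 0.2942]
tool_rot: [0.885, 0.465, -0.0, 0.0]
wrist_force: [-0.2, 0.3, 0.2]
finger_gap: 0.0002
gripper_force: 0.1
```

```bash
python3 f.py
```

```text
16.25 [0.5528 0.2131 0.2942] moment [-0.11645732 -0.1400906  -0.03971043] tool F [ 0.14393736 -0.36035707 -0.20963942]
```

Request:
servo_tool([
  [[0,0,2,0,0],[0,0,4,0,0],[0,0,6,0,0],[0,0,7,0,0],[0,0,8,0,0],[0,0,8,0,0]],
])

```text
clock: 16.85
tool_pos: [0.5529, 0.2131, 0.2871]
tool_rot: [0.885, 0.465, 0.0, 0.0]
wrist_force: [0.2, 0.3, 1.1]
finger_gap: 0.0002
gripper_force: 0.5
```

```bash
python3 f.py
```

```text
16.85 [0.5529 0.2131 0.2871] moment [-0.01261703 -0.19286528  0.02285588] tool F [ 0.35668826  0.05052027 -1.10980039]
```

Request:
servo_tool([
  [[0,0,0.5,0,0],[0,0,0.5,0,0],[0,0,-10,0,0],[0,0,-40,0,0],[0,0,-80,0,0],[-40,0,-80,0,0],[-75,0,-80,0,0],[-75,0,-80,0,0],[-75,0,-80,0,0]],
])

```text
clock: 17.75
tool_pos: [0.5101, 0.1508, 0.368]
tool_rot: [0.885, 0.465, 0.001, 0.0]
wrist_force: [0.9, 0.1, 0.6]
finger_gap: 0.0007
gripper_force: 0.0
```

```bash
python3 f.py; python3 - <<'E'
from h import *
from bench import arm
for n in("wrist","scene","side"):
    c=arm.capture(n);np.savez(n+"10.npz",**c)
a=np.radians(55.5);X=np.array([np.cos(a),np.sin(a),0]);Y=np.array([np.sin(a),-np.cos(a),0]);H=np.array([.5354,.1843,.104])
for f,(x0,y0,x1,y1) in(("wrist10",(215,90,295,190)),("side10",(225,195,275,230))):
    c=dict(np.load(f+".npz"));h=cv2.cvtColor(c["color"],cv2.COLOR_RGB2HSV)[y0:y1,x0:x1]
    m=((h[...,0]>8)&(h[...,0]<32)&(h[...,1]>90)&(h[...,2]>60)).astype(np.uint8)
    print(f);[print(y0+2*i,"".join(".#"[v] for v in r)) for i,r in enumerate(m[::2])]
    for th in(.0,.1,.2,.4):
        b=H+X*(-.018+.05*np.cos(th))+[0,0,.05*np.sin(th)];print(th,proj(c,b-.018*Y).round(1),proj(c,b+.018*Y).round(1))
# head front/rear and pin tip check
c=dict(np.load("wrist10.npz"));print("hinge",proj(c,H-.018*X),"head rear top",proj(c,H-.026*X+[0,0,.013]),"tip",proj(c,H+.024*X))
g=c["color"].astype(int);print([(v,g[v,254].tolist()) for v in range(100,236,4)])
E
```

```text
17.75 [0.5101 0.1508 0.368 ] moment [-0.0869619  -0.11619506  0.06839738] tool F [ 0.62773755  0.68341511 -0.64148731]
wrist10
90 ................................................................................
92 ................................................................................
94 ................................................................................
96 ................................................................................
98 ................................................................................
100 ................................................................................
102 ................................................................................
104 ...............################################################.................
106 ..............##################################################................
108 ..............##################################################................
110 ..............####.........................................#####................
112 ..............####.....................
[... 4715 characters left out ...]
247, 245]), (116, [248, 247, 246]), (120, [177, 179, 188]), (124, [178, 182, 188]), (128, [176, 181, 189]), (132, [177, 180, 190]), (136, [78, 75, 72]), (140, [103, 107, 109]), (144, [108, 109, 109]), (148, [109, 110, 112]), (152, [106, 106, 110]), (156, [105, 109, 108]), (160, [99, 103, 104]), (164, [97, 98, 97]), (168, [102, 99, 101]), (172, [176, 180, 190]), (176, [176, 176, 188]), (180, [175, 176, 185]), (184, [175, 178, 185]), (188, [178, 180, 187]), (192, [196, 59, 56]), (196, [202, 59, 57]), (200, [201, 60, 55]), (204, [199, 57, 52]), (208, [199, 56, 52]), (212, [195, 47, 45]), (216, [199, 52, 48]), (220, [196, 49, 45]), (224, [196, 47, 44]), (228, [194, 47, 44]), (232, [53, 34, 26])]
```

```bash
python3 - <<'E'
from h import *
a=np.radians(55.5);X=np.array([np.cos(a),np.sin(a),0]);Y=np.array([np.sin(a),-np.cos(a),0]);H=np.array([.5354,.1843,.104])
P=lambda c,h,z:proj(c,H+h*1e-3*X+[0,0,z*1e-3]).round(1).tolist()
for f in("wrist6","wrist10"):
    c=dict(np.load(f+".npz"));g=c["color"].astype(int)
    print(f,"spindle far/near top",P(c,10,14),P(c,-10,14),"head front top",P(c,-10,13),"rear",P(c,-26,13),"handle rear",P(c,-62,14),"tip",P(c,24,0))
    print([(v,int(g[v,246:262].mean())) for v in list(range(112,122))+list(range(128,142))+list(range(160,176))+list(range(186,194))])
E
```

```text
wrist6 spindle far/near top [255.3, 136.9] [255.3, 165.7] head front top [255.3, 165.4] rear [255.3, 187.4] handle rear [255.2, 234.2] tip [255.2, 114.2]
[(112, 243), (113, 243), (114, 243), (115, 243), (116, 243), (117, 243), (118, 210), (119, 214), (120, 213), (121, 207), (128, 145), (129, 138), (130, 148), (131, 153), (132, 134), (133, 130), (134, 131), (135, 120), (136, 73), (137, 85), (138, 96), (139, 103), (140, 104), (141, 136), (160, 97), (161, 97), (162, 97), (163, 96), (164, 92), (165, 91), (166, 99), (167, 94), (168, 94), (169, 93), (170, 139), (171, 173), (172, 173), (173, 174), (174, 173), (175, 173), (186, 170), (187, 170), (188, 169), (189, 169), (190, 120), (191, 67), (192, 95), (193, 100)]
wrist10 spindle far/near top [254.6, 136.7] [254.6, 165.3] head front top [254.6, 165.0] rear [254.7, 186.9] handle rear [254.7, 233.5] tip [254.6, 114.2]
[(112, 246), (113, 246), (114, 246), (115, 246), (116, 246), (117, 246), (118, 223), (119, 223), (120, 220), (121, 215), (128, 142), (129, 149), (130, 157), (131, 161), (132, 138), (133, 137), (134, 140), (135, 114), (136, 77), (137, 94), (138, 103), (139, 108), (140, 108), (141, 108), (160, 104), (161, 104), (162, 103), (163, 104), (164, 93), (165, 107), (166, 103), (167, 99), (168, 100), (169, 95), (170, 163), (171, 182), (172, 183), (173, 182), (174, 182), (175, 182), (186, 179), (187, 178), (188, 178), (189, 180), (190, 93), (191, 88), (192, 104), (193, 106)]
```

Request:
servo_tool([
  [[0,0,-40,0,0.2],[0,0,-60,0,0.2],[0,0,-60,0,0.2],[0,0,-60,0,0.2],[0,0,-60,0,0.2],[0,0,-60,0,0.2]],
])

```text
clock: 18.5
tool_pos: [0.5103, 0.1515, 0.4256]
tool_rot: [0.885, 0.465, -0.001, 0.0]
wrist_force: [-0.1, -0.1, 0.5]
finger_gap: 0.0174
gripper_force: 0.0
```

```bash
python3 -c "
from bench import arm
print(arm.sign_off())"
```

```text
the job is handed in; nothing more can be done
None
```

The job is handed in at 18.5 s: the pin is through the near stand's cross hole, seated about 2–3 mm short of flush by my last wrist picture (limit 6 mm), its ring lies flat around the spindle, the arm is clear, and sign-off gave no verdict.

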